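# Spring check of a flat mirror mount

### The job

Check the two corner springs of the mirror mount on the bench with your fingertips. Press the steel dome on the left corner straight down until that corner's pointer stands in the notch of the brass rider on its scale, keep it there for about a second, and let the plate spring all the way back up; then do the same with the right corner. Do not push a pointer on past its notch, press only one corner at a time, do not pull the plate up or touch the mirror, and leave the three loose things round the mount where they lie.

Things in the scene. Friction and masses are not known exactly. Their poses are not given: they have to be found in the camera images.
- mount: steel base of the mount, bolted to the bench: two bars 62 mm wide, 10 mm high in a V open towards the robot. Origin on the bench top under the mirror's centre; z up, x away from the robot, y left (yaw up to 20 degrees either way)
- pivot (a point): ball pivot under the far corner of the tilt plate (mount x +85, y 0, z 60 mm). The plate, a 150 mm square, 10 mm thick, set cornerwise, mid height 60 mm at rest, stands on it and on a coil spring under its left and right corners. Pressing one corner's dome tips it about the line from the pivot to the other dome, so the other dome and pointer stay put; it springs back to rest by itself
- mirror: round glass mirror, 68 mm diameter, 3 mm thick, in a low ring on the middle of the tilt plate; origin at the centre of its underside, 70.5 mm above the bench at rest. Not to be touched
- dome_left (a point): top of the steel dome on the plate's left corner (mount x 0, y +85 mm; 22 mm diameter, 19 mm above the plate, top 84 mm above the bench at rest), 120 mm from the pivot. The spring pushes back with about 0.38 N per mm of dome travel from rest, without preload; the travel ends at about 31 mm
- pointer_left (a point): tip of the left pointer, a steel needle 3.6 mm thick on the line from the pivot through the left dome, 180 mm from the pivot, 60 mm above the bench at rest; it moves 1.5 times as far down as the left dome
- rider_left: brass rider clamped on the left scale post (12 mm square, 72 mm high, beside the pointer tip, outer far side). Two brass prongs 4 mm thick, one above the other with an 8 mm gap, end just beside the pointer's path: the gap is the notch; the pointer swings past freely. Origin at the notch centre on the pointer's path, z up; 26 to 42 mm above the bench, different for each rider and start
- dome_right (a point): top of the steel dome on the plate's right corner (mount x 0, y -85 mm; 22 mm diameter, 19 mm above the plate, top 84 mm above the bench at rest), 120 mm from the pivot. The spring pushes back with about 0.38 N per mm of dome travel from rest, without preload; the travel ends at about 31 mm
- pointer_right (a point): tip of the right pointer, a steel needle 3.6 mm thick on the line from the pivot through the right dome, 180 mm from the pivot, 60 mm above the bench at rest; it moves 1.5 times as far down as the right dome
- rider_right: brass rider clamped on the right scale post (12 mm square, 72 mm high, beside the pointer tip, outer far side). Two brass prongs 4 mm thick, one above the other with an 8 mm gap, end just beside the pointer's path: the gap is the notch; the pointer swings past freely. Origin at the notch centre on the pointer's path, z up; 26 to 42 mm above the bench, different for each rider and start
- graver: loose engraving tool with a mushroom-shaped wooden palm handle, 34x84x28 mm, lying on the bench on the robot's side of the mount; origin at the centre of its underside
- grit_dish: loose small round steel dish, 62 mm wide, 38 mm high, behind the mount on one side; origin at the centre of its underside
- loupe: loose folding loupe, 30x46x16 mm, lying behind the mount on the side where the dish is not; origin at the centre of its underside

How it is judged (in metres and radians):
On the way, in this order (a step that is already met when the one before it is completed fails the run):
1. the fingers press the left corner and its pointer stands in the notch, the right corner up (z of pointer_left in the frame of rider_left between -0.004 and 0.004 m and z of pointer_right in the frame of mount above 0.053 m and contact force between the fingers and mount above 1 N), for 0.5 s.
2. the left corner has sprung back to rest (z of pointer_left in the frame of mount between 0.056 and 0.064 m and z of pointer_right in the frame of mount between 0.056 and 0.064 m), for 0.2 s.
3. the fingers press the right corner and its pointer stands in the notch, the left corner up (z of pointer_right in the frame of rider_right between -0.004 and 0.004 m and z of pointer_left in the frame of mount above 0.053 m and contact force between the fingers and mount above 1 N), for 0.5 s.
At the end, for the whole second after the job is handed in: Both pointers are back within 4 mm of their rest height of 60 mm above the bench and the plate is still. On the way each pointer stood within 4 mm of its notch centre for at least 0.5 s, left first, with the other pointer no more than 7 mm down (all of step 2 and angular speed of mirror below 0.05 rad/s); the robot touches nothing.
It fails at once if a pointer is pushed more than 8 mm past its notch centre, beyond the lower prong (z of pointer_left in the frame of rider_left below -0.008 m or z of pointer_right in the frame of rider_right below -0.008 m).
It fails at once if both corners are pressed down at once (both pointers more than 10 mm below rest) (z of each of pointer_left, pointer_right in the frame of mount below 0.05 m).
It fails at once if the plate is pulled up (a pointer more than 7 mm above rest) (z of any of pointer_left, pointer_right in the frame of mount above 0.067 m).
It fails at once if the robot touches the mirror (contact force between any of the fingers, the arm and mirror above 0.3 N).
It fails at once if a loose thing is moved by more than 15 mm or lifted (distance of any of graver, grit_dish, loupe from where it was at the start of the episode above 0.015 m).
It also fails if it takes over 48 s, if anything falls off the work surface, if the arm or the gripper's body presses on something with over 40 N, if the wrist force passes 120 N, or if a joint passes its speed limit or range.

### The arm

A 6-joint arm with a two-finger parallel gripper is mounted at the origin on a cart in front of the work surface, level with it; the furniture and walls round the work are solid. World frame = base frame: x ahead of the robot, y to its left, z up, the work surface at z = 0. Lengths are in m, angles in degrees, forces in N, time in s.
With the tool pointing down it reaches from about 0.25 to 0.725 m from the base axis. Payload 9.7 kg.
Tool frame: the origin (TCP) lies at the centre of the arm's flange, where the gripper is bolted on; the fingertips stand 173 mm ahead of it and the grasp point (between the pads) lies 155 mm ahead of it; z points along the fingers, y is the line along which they close (so a half turn about z gives the same grasp; the last joint's range is limited). The gripper opens to 85 mm and grips with 20 to 120 N. Pads are 22 mm wide; open, the fingers measure 114 mm over their backs; the gripper's body (76 mm by 85 mm) begins 54 mm behind the grasp point. The pads swing forward as they close: fully open they stand 13 mm farther back than shut.
Start: joints at [-64.229, 4.979, 10.078, 95.1, 0, 90], TCP at [0.239, -0.495, 0.405] pointing down, gripper open.
Joint ranges: [-179.16, 179.16], [-48.56, 103.87], [-65.8, 70.77], [-126.05, 130.52], [-82.76, 87.17], [-180, 180]. Speed limits (degrees/s): [127.2, 127.2, 147.25, 180, 180, 180].

### API

Orientations are given as [roll, pitch, yaw] about the fixed x, y, z axes, in that order (R = Rz(yaw) Ry(pitch) Rx(roll)).
In Python, from workcell import monitor, camera, get_calibration, bot gives the robot as it stands.
- The arm moves only by the tool carry_out, never from a script. Its argument "targets" is text: rows parted by semicolons, each of 7 numbers parted by spaces: the shift along the tool's x, y, z in units of 0.04 m (1.0 is 0.04 m), then the turn, a rotation vector about the tool's x, y, z in units of 0.1 rad (1.0 is 0.1 rad), then the opening, from -1 (shut) to 1 (fully open), so that 0 is half open. A call has exactly 8 rows; each row shifts and turns the commanded pose from where the row before left it, along the tool's axes as they then stand; what a row does not reach is not made up. A row lasts 1/12 s, in which the tool goes at most 41.7 mm and 7.16 degrees, less where a joint would pass 70% of its speed; a pose out of reach is approached as far as the arm can. A call with a number of a shift or a turn outside -1 to 1 is refused whole. A call with a gripper value outside its range is refused whole. The fingers move at their own pace and stop on an object; "newtons" is the grip in N (left out, the last holds). Time passes only in rows, so rows that do not move let the fingers close, or fill a call up. It gives the time, the measured TCP pose, the force, the opening and the grip force at its end, in the units of the state.
- monitor.get_obs(): the state, without advancing time (a new reading comes with each control period).
- camera(name): name is "scene" or "top"; returns the picture (384x512x3 uint8, red, green, blue); there is no depth.
- get_calibration(name): a dict with "fx", "fy", "cx", "cy" (pixels), "view" (4x4, takes a point from world to camera coordinates). Camera axes: x right, y down, z forward; pixel columns grow to the right and rows downward; lengths in m; the calibration is good to about 2 mm. A picture is of the moment at which its call begins. get_calibration takes no time and is no camera call.
- bot.job_done(): hands the job in; it is judged then, once.
The state is a dict: "time": time; "q": joint angles; "qd": joint speeds; "joint_efforts": joint torques, N m; "ee_pos": TCP position; "tcp_rot": TCP orientation; "wrist_force": force on the tool from outside, world axes, zero at the start; "torque": the same for the moment, N m; "opening": finger opening in m; "grasp_force": force on a finger pad.
Only numpy, scipy, OpenCV 4.12 (cv2) and the standard library are available. Lean on these libraries where they do the work, as an engineer would, in place of code of your own. Each camera call takes 0.05 s, during which the arm holds its last target. There are 200 camera calls.

## Working session

There is one attempt and no reset: what is moved stays moved. The work goes in short steps, Python scripts to look and compute and a tool call to move; the robot and the scene stay as the last step left them, time stands still between calls to the robot, and variables do not carry over. Pictures are saved under pics/ and viewed, at most 10 in all, crops included, and the job is handed in when it is done.

Besides the shell and the picture viewer there is one more tool, called after ">>>" as name(argument=value, ...) on one line, values as JSON. carry_out: Moves the arm, as the interface text tells. Shifts and turns lie within -1 to 1; 1 stands for 0.04 m of shift or 0.1 rad of turn. Its arguments: {"type":"object","properties":{"targets":{"type":"string"},"newtons":{"type":"number"}},"required":["targets"]}

```bash
mkdir -p pics; python3 - <<'E'
from workcell import monitor,camera,get_calibration
import cv2,numpy as np
for n in("scene","top"):
    im=camera(n); cv2.imwrite(f"pics/{n}0.png",im[:,:,::-1])
    cv2.imwrite(f"pics/{n}0b.png",cv2.resize(im[:,:,::-1],(768,576),interpolation=cv2.INTER_CUBIC))
    c=get_calibration(n);print(n,c["fx"],c["cx"],c["cy"],np.round(c["view"],4).tolist())
o=monitor.get_obs();print(o)
E
```

```text
scene 479.79992667238355 259.76160973471883 190.14961092466856 [[-0.786, -0.6181, -0.0107, 0.4625], [-0.4256, 0.5536, -0.7158, 0.2552], [0.4484, -0.5581, -0.6982, 0.7758], [0.0, 0.0, 0.0, 1.0]]
top 353.70496412371733 252.4323718249694 186.62614432227343 [[-0.0223, -0.9997, -0.0057, 0.0332], [-0.9835, 0.023, -0.1794, 0.5657], [0.1794, 0.0016, -0.9838, 0.8344], [0.0, 0.0, 0.0, 1.0]]
{'time': 0.1, 'q': array([-6.42306332e+01,  5.00660728e+00,  1.00384749e+01,  9.50985093e+01,
        1.38307244e-03,  9.00002515e+01]), 'qd': array([ 0.00952747, -0.14799043,  0.20321806, -0.00479242,  0.06016319,
       -0.0669311 ]), 'joint_efforts': array([-4.17349693e-04, -5.21561587e+01,  4.65653980e+01,  1.60639366e-02,
        1.98984701e-06, -1.56647133e-06]), 'ee_pos': array([ 0.23911432, -0.49530117,  0.40406206]), 'tcp_rot': array([-1.79933358e+02, -1.38277893e-03,  2.57691137e+01]), 'wrist_force': array([0.41887287, 0.91902447, 0.61979433]), 'torque': array([-0.00293455,  0.01235681, -0.01262091]), 'grasp_force': 0.0, 'opening': 0.08539728095124496}
```

View pics/scene0b.png

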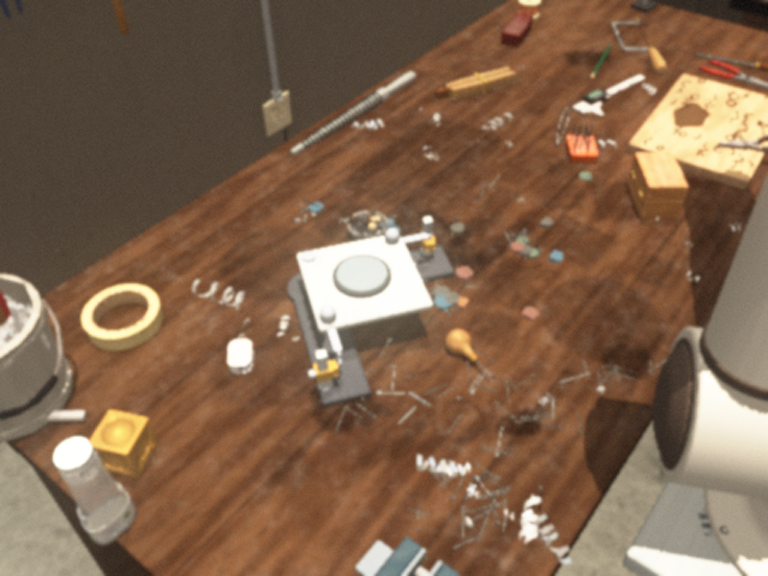

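View pics/top0b.png

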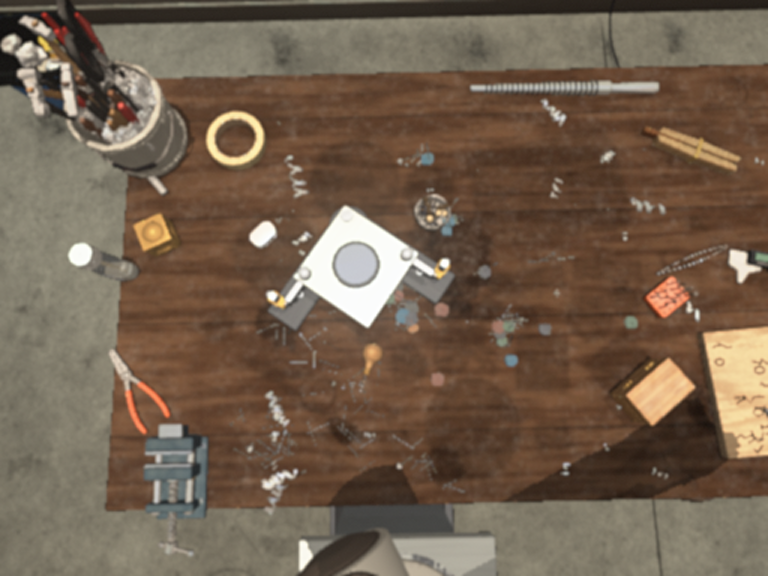

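The scene view shows the left dome at about (328,313)/1.5 px and the right at (392,235)/1.5. In the top view they are at (304,273)/1.5 and (407,255)/1.5. The riders are brass-yellow spots next to the pointer tips.

```bash
cat > h.py <<'E'
from workcell import get_calibration
import numpy as np
C={n:get_calibration(n) for n in("scene","top")}
def ray(n,u,v):
    c=C[n];V=np.array(c["view"]);R=V[:3,:3];t=V[:3,3]
    d=R.T@np.array([(u-c["cx"])/c["fx"],(v-c["cy"])/c["fy"],1]);return -R.T@t,d
def plane(n,u,v,z):
    o,d=ray(n,u,v);return o+d*(z-o[2])/d[2]
def proj(n,p):
    c=C[n];V=np.array(c["view"]);q=V[:3,:3]@p+V[:3,3];return np.array([c["fx"]*q[0]/q[2]+c["cx"],c["fy"]*q[1]/q[2]+c["cy"]])
def tri(a,b):
    A=[];B=[]
    for n,uv in(("scene",a),("top",b)):
        o,d=ray(n,*uv);d/=np.linalg.norm(d);P=np.eye(3)-np.outer(d,d);A.append(P);B.append(P@o)
    return np.linalg.lstsq(np.vstack(A),np.hstack(B),rcond=None)[0]
E
python3 - <<'E'
import cv2,numpy as np
from h import *
L=plane("top",304/1.5,273/1.5,.082);R=plane("top",407/1.5,255/1.5,.082);P=plane("top",347/1.5,213/1.5,.082)
print(L,R,P,np.linalg.norm(L-R))
print(tri((328/1.5,313/1.5),(304/1.5,273/1.5)),tri((392/1.5,235/1.5),(407/1.5,255/1.5)))
s=cv2.imread("pics/scene0.png");t=cv2.imread("pics/top0.png")
def mask(im):
    h=cv2.cvtColor(im,cv2.COLOR_BGR2HSV);return cv2.inRange(h,(15,110,110),(32,255,255))
for n,im,(x0,y0,x1,y1) in(("scene",s,(195,135,310,275)),("top",t,(170,130,310,225))):
    m=mask(im)[y0:y1,x0:x1];k,l,st,ce=cv2.connectedComponentsWithStats(m)
    for i in range(1,k):
        if st[i][4]>5: print(n,st[i],ce[i]+[x0,y0])
def crop(im,x,y,w,h,f): return cv2.resize(im[y:y+h,x:x+w],None,fx=f,fy=f,interpolation=cv2.INTER_CUBIC)
a=np.hstack([crop(s,195,200,50,70,8),crop(s,255,135,50,70,8)])
cv2.imwrite("pics/riders.png",a)
b=crop(t,175,130,132,92,6);cv2.imwrite("pics/topc.png",b)
E
```

```text
[0.57486646 0.14052369 0.082     ] [ 0.60073876 -0.0267343   0.082     ] [0.67404411 0.06987901 0.082     ] 0.169247182707067
[0.57561747 0.14114525 0.07497018] [ 0.60302983 -0.02667908  0.07536261]
scene [85 22 12 11 74] [286.22972973 162.14864865]
scene [112  64   3   4   8] [307.875 200.625]
scene [103  84  12  18 155] [304.05806452 226.59354839]
scene [ 13 104  18  15 158] [217.8164557  246.84810127]
top [120  47  11   9  38] [293.63157895 180.78947368]
top [ 7 67 13  8 42] [184.9047619  201.07142857]
```

View pics/riders.png

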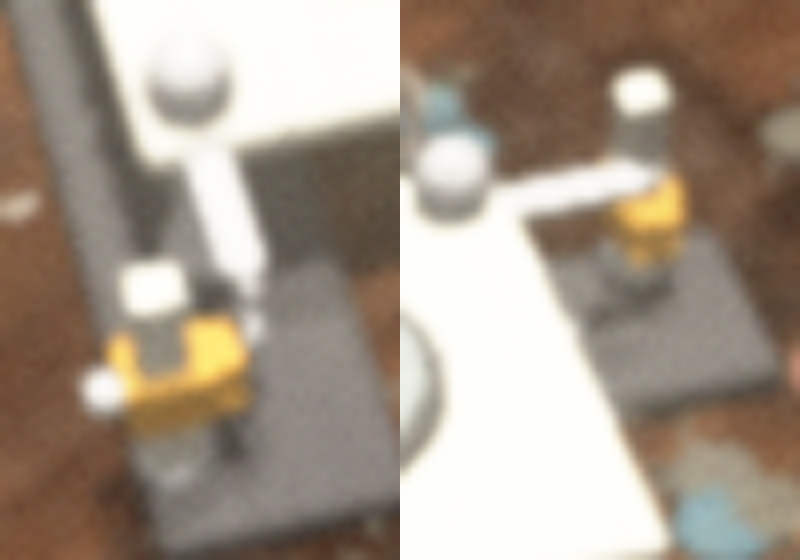

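View pics/topc.png

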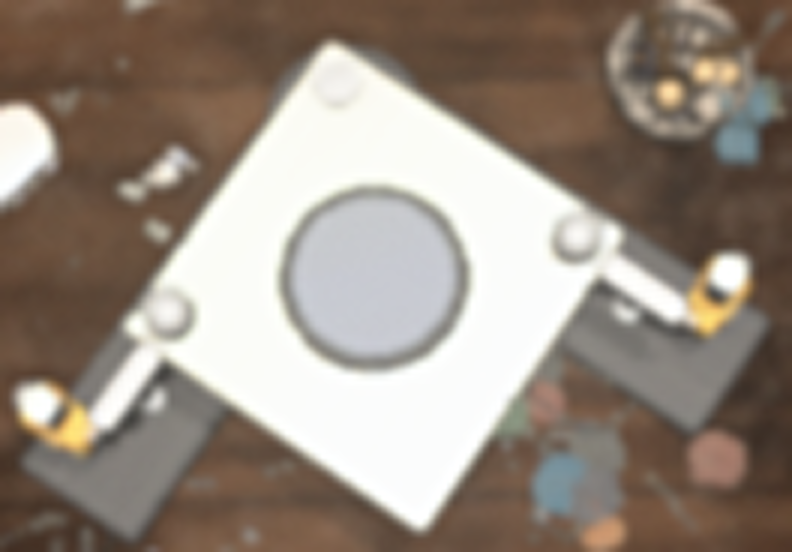

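Crops: both riders are brass blocks on posts with white tops. In the full picture, the left brass runs from about (209,241) to (225,251) and the right from about (282,157) to (290,168). Next I compare these with projections of the known mount geometry.

```bash
cat >> h.py <<'E'
L=plane("top",175+168/6,130+312/6,.079);R=plane("top",175+577/6,130+237/6,.079)
O=(L+R)/2;O[2]=0;y=(L-R)[:2];yaw=np.arctan2(-y[0],y[1])
def W(x,y,z):
    c,s=np.cos(yaw),np.sin(yaw);return O+np.array([c*x-s*y,s*x+c*y,z])/1
E
python3 - <<'E'
import cv2,numpy as np
from h import *
np.set_printoptions(precision=4,suppress=True)
print(L,R,np.linalg.norm(L-R),O,np.degrees(yaw))
for n,x,y in(("mirror",0,0),):print(n,proj("top",W(0,0,.0735)),"seen",175+375/6,130+278/6)
for s,n in((1,"left"),(-1,"right")):
    print(n,"dome",W(0,s*.085,.084))
    print(" dome proj z.079 scene",proj("scene",W(0,s*.085,.079)))
    t=(-.0423,s*.1273)
    for d in(0,.004,.010,.018):
        p=(t[0]+d*.7071,t[1]+s*d*.7071)
        print(" off",d,[(int(z*1000),proj("scene",W(*p,z)).round(1).tolist(),proj("top",W(*p,z)).round(1).tolist()) for z in(.018,.026,.034,.042,.05,.072)])
im=cv2.imread("pics/scene0.png");h=cv2.cvtColor(im,cv2.COLOR_BGR2HSV);m=cv2.inRange(h,(12,90,90),(35,255,255))
for x0,x1,y0,y1 in((205,230,236,258),(278,294,153,172)):
    for v in range(y0,y1): print(v,"".join("#" if a else "." for a in m[v,x0:x1]),h[v,x0:x1,2][::3])
E
```

```text
[0.5754 0.1401 0.079 ] [ 0.6027 -0.0265  0.079 ] 0.16888875347985943 [0.5891 0.0568 0.    ] 9.2838474743965
mirror [237.2825 176.2032] seen 237.5 176.33333333333334
left dome [0.5754 0.1407 0.084 ]
 dome proj z.079 scene [218.3961 207.0144]
 off 0 [(18, [227.6, 251.5], [192.6, 205.4]), (26, [227.4, 248.8], [192.0, 205.0]), (34, [227.1, 246.1], [191.5, 204.6]), (42, [226.9, 243.4], [190.9, 204.2]), (50, [226.6, 240.6], [190.4, 203.8]), (72, [225.9, 232.7], [188.7, 202.6])]
 off 0.004 [(18, [225.6, 252.0], [191.3, 204.5]), (26, [225.3, 249.3], [190.8, 204.1]), (34, [225.0, 246.6], [190.2, 203.7]), (42, [224.8, 243.9], [189.6, 203.3]), (50, [224.5, 241.1], [189.1, 202.9]), (72, [223.7, 233.2], [187.4, 201.6])]
 off 0.01 [(18, [222.4, 252.7], [189.5, 203.2]), (26, [222.2, 250.0], [188.9, 202.8]), (34, [221.9, 247.3], [188.3, 202.4]), (42, [221.6, 244.6], [187.7, 201.9]), (50, [221.3, 241.8], [187.1, 201.5]), (72, [220.5, 233.9], [185.4, 200.3])]
 off 0.018 [(18, [218.3, 253.7], [187.0, 201.5]), (26, [218.0, 251.0], [186.4, 201.0]), (34, [217.7, 248.3], [185.8, 200.6]), (42, [217.3, 245.5
[... 2819 characters left out ...]
..........###### [249 249 246 217 147 117]
158 .........####### [250 241 235 228 166 116]
159 .......######### [239 207 223 240 178 112]
160 ....############ [185 170 236 248 178 115]
161 ..############## [132 158 242 249 184 111]
162 ################ [119 141 235 242 175 112]
163 #############... [119 136 203 203 153 121]
164 #..##########... [113 136 166 164 153 129]
165 ....########.... [118 148 162 156 164 142]
166 .....#######.... [124 148 178 154 159 146]
167 ......####...... [133 141 178 141 148 146]
168 ................ [145 135 162 132 144 144]
169 ................ [150 126 136 120 145 147]
170 ................ [154 120 119 105 142 150]
171 ................ [154 123 103 102 145 147]
```

The left notch comes out at about 39 mm and the right at about 32 mm, each to within 2.5 mm. I'll shut the gripper and move to above the left dome.

>>> carry_out(targets="0.3 -0.22 0 0 0 0 -1;0.6 -0.44 0 0 0 0 -1;0.6 -0.44 0 0 0 0 -1;0.6 -0.44 0.1 0 0 0 -1;0.6 -0.44 0.1 0 0 0 -1;0.6 -0.44 0.1 0 0 0 -1;0.6 -0.44 0.1 0 0 0 -1;0.6 -0.44 0.1 0 0 0 -1", newtons=30)

```text
time: 0.77
ee_pos: [0.3441, -0.2962, 0.3843]
tcp_rot: [-180.0, -0.0, 25.8]
wrist_force: [1.0, 0.1, 0.9]
opening: -0.0004
grasp_force: 0.0
```

>>> carry_out(targets="0.6 -0.44 0.1 0 0 0 -1;0.6 -0.44 0.1 0 0 0 -1;0.6 -0.44 0.1 0 0 0 -1;0.6 -0.44 0.1 0 0 0 -1;0.6 -0.44 0.1 0 0 0 -1;0.6 -0.44 0.1 0 0 0 -1;0.6 -0.44 0.1 0 0 0 -1;0.6 -0.44 0.1 0 0 0 -1")

```text
time: 1.43
ee_pos: [0.4556, -0.0859, 0.3524]
tcp_rot: [-180.0, -0.0, 25.8]
wrist_force: [0.2, -1.4, 0.3]
opening: -0.0004
grasp_force: 0.0
```

>>> carry_out(targets="0.6 -0.44 0.1 0 0 0 -1;0.6 -0.44 0.1 0 0 0 -1;0.6 -0.44 0.1 0 0 0 -1;0.6 -0.44 0.1 0 0 0 -1;0.6 -0.44 0.1 0 0 0 -1;0.6 -0.44 0.1 0 0 0 -1;0.3 -0.22 0.1 0 0 0 -1;0 0 0 0 0 0 -1")

```text
time: 2.1
ee_pos: [0.5466, 0.0855, 0.3231]
tcp_rot: [-179.9, 0.1, 25.9]
wrist_force: [0.1, -1.1, 0.2]
opening: 0.0001
grasp_force: 0.0
```

>>> carry_out(targets="0.32 -0.235 0.2 0 0 0 -1;0.32 -0.235 0.2 0 0 0 -1;0.32 -0.235 0.2 0 0 0 -1;0.32 -0.235 0.2 0 0 0 -1;0 0 0.2 0 0 0 -1;0 0 0.2 0 0 0 -1;0 0 0 0 0 0 -1;0 0 0 0 0 0 -1")

```text
time: 2.77
ee_pos: [0.5757, 0.1386, 0.2761]
tcp_rot: [-180.0, 0.1, 25.7]
wrist_force: [-0.1, 0.1, 0.2]
opening: -0.0
grasp_force: 0.0
```

```bash
python3 - <<'E'
from workcell import monitor,camera
import cv2,numpy as np
s=camera("scene")[:,:,::-1];t=camera("top")[:,:,::-1]
a=cv2.resize(s[150:270,170:310],None,fx=4,fy=4,interpolation=cv2.INTER_CUBIC)
b=cv2.resize(t[130:250,170:230],None,fx=4,fy=4,interpolation=cv2.INTER_CUBIC)
cv2.imwrite("pics/a1.png",np.hstack([a,b]))
o=monitor.get_obs();print(o["ee_pos"],o["tcp_rot"],o["wrist_force"])
E
```

```text
[0.57597265 0.13858775 0.27721625] [ 1.79987243e+02 -3.27329065e-02  2.57331205e+01] [0.20049252 0.15633988 1.21850789]
```

View pics/a1.png

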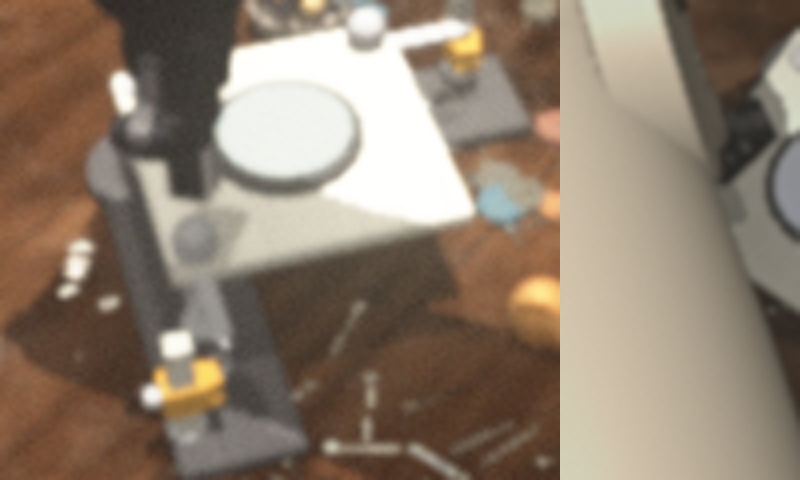

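The gripper's fingertip hangs just above the left dome, which is at about (197,240) in the crop. I'll make a small y correction and start the press.

>>> carry_out(targets="0.03 -0.06 0.1 0 0 0 -1;0 0 0.1 0 0 0 -1;0 0 0.1 0 0 0 -1;0 0 0.1 0 0 0 -1;0 0 0.08 0 0 0 -1;0 0 0 0 0 0 -1;0 0 0 0 0 0 -1;0 0 0 0 0 0 -1")

```text
time: 3.53
ee_pos: [0.5761, 0.1417, 0.2576]
tcp_rot: [180.0, -0.0, 25.8]
wrist_force: [-0.8, 0.5, -0.4]
opening: 0.0002
grasp_force: 0.0
```

>>> carry_out(targets="0 0 0.08 0 0 0 -1;0 0 0.08 0 0 0 -1;0 0 0.08 0 0 0 -1;0 0 0 0 0 0 -1;0 0 0 0 0 0 -1;0 0 0 0 0 0 -1;0 0 0 0 0 0 -1;0 0 0 0 0 0 -1")

```text
time: 4.2
ee_pos: [0.5761, 0.1418, 0.2481]
tcp_rot: [-180.0, -0.0, 25.8]
wrist_force: [-2.3, 2.6, 4.2]
opening: -0.0001
grasp_force: 2.0
```

```bash
python3 - <<'E'
from workcell import monitor,camera
import cv2,numpy as np
z=[];f=[];ims=[]
for i in range(8):
    ims.append(camera("scene").astype(float));o=monitor.get_obs();z.append(o["ee_pos"]);f.append(o["wrist_force"])
print(np.mean(z,0),np.std(z,0),np.mean(f,0))
s=np.mean(ims,0)[:,:,::-1].astype(np.uint8);cv2.imwrite("pics/p1.png",s)
cv2.imwrite("pics/p1c.png",cv2.resize(s[195:260,195:255],None,fx=9,fy=9,interpolation=cv2.INTER_CUBIC))
E
```

```text
[0.57607387 0.14179737 0.24796984] [5.66968372e-06 1.97645725e-05 5.73184253e-05] [-2.14654211  2.40075311  3.8722126 ]
```

View pics/p1c.png

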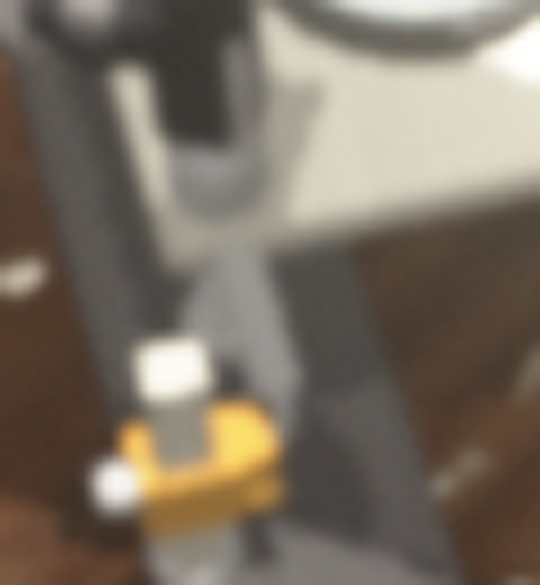

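The pointer is visible coming down behind the rider. The notch shows as a dark slit at about (265,480) in the crop, which is about (224,248) in the full picture. I'll turn that into numbers.

```bash
python3 - <<'E'
import cv2,numpy as np
from h import *
np.set_printoptions(precision=2,suppress=True,linewidth=200)
t=np.array([-.0423,.1273]);a=proj("scene",W(*t,.04))
print(a,"near/10mm",proj("scene",W(*(t+.00707*np.array([-1,1])),.04))-a,"post dir/10mm",proj("scene",W(*(t+.00707),.04))-a,"up/10mm",proj("scene",W(*t,.05))-a)
im=cv2.imread("pics/p1.png");h=cv2.cvtColor(im,cv2.COLOR_BGR2HSV)
print("rows 236..256")
for u in range(216,229):print(u,"V",im[236:257,u,2],"S",h[236:257,u,1])
E
```

```text
[226.95 244.06] near/10mm [1.26 4.07] post dir/10mm [-5.28  1.21] up/10mm [-0.32 -3.48]
rows 236..256
216 V [247 238 201 162 149 149 147 147 150 161 192 219 216 181 152 147 144 143 141 139 139] S [ 11  17  29  35  38  39  36  36  37  54  94 128 152 161 158 156 152 125  81  46  35]
217 V [227 215 177 149 155 169 166 161 160 172 203 224 209 172 149 146 145 143 140 139 140] S [ 25  27  32  43  61  71  66  60  59  74 108 138 155 159 161 155 146 114  69  42  31]
218 V [162 159 136 141 183 210 211 205 202 206 224 227 202 164 147 146 145 141 139 137 139] S [ 30  32  38  71 106 118 116 113 111 115 130 147 159 159 160 155 142 101  61  37  29]
219 V [105 101 100 140 206 238 242 241 240 240 239 228 191 158 147 145 143 139 138 138 139] S [ 29  30  48 106 139 140 140 140 139 139 145 157 163 160 158 153 134  86  48  30  29]
220 V [ 87  82  89 141 218 246 249 249 249 249 245 228 183 154 148 142 137 131 131 133 133] S [ 26  31  52 116 146 146 144 144 144 145 150 161 162 157 157 151 125  74  35  25  23]
221 V [ 95  85  96 144 218 246 250 250 251 249 243 219 175 155 148 138 122 111 111 115 118] S [ 21
[... 599 characters left out ...]
1  64  33  27  25  28]
225 V [152 150 143 131 130 148 176 198 202 182 144 131 145 155 141 109  92  99 104 101  97] S [ 15  17  18  19  39  67  90 112 133 144 136 130 137 143 136  98  44  23  22  23  24]
226 V [150 146 139 134 129 129 135 136 134 119 102 100 113 119 108  90  87 100 113 116 114] S [ 15  17  17  19  22  28  43  66  88 101  90  89 106 111 102  71  32  20  20  20  20]
227 V [137 133 124 114 111 109 104  99  89  83  78  79  84  87  82  77  81  94 111 122 125] S [19 19 19 20 16 19 25 33 40 46 43 45 58 59 56 43 28 22 23 21 20]
228 V [109 107 100  94  90  89  86  81  76  75  73  74  74  75  74  72  76  90 108 122 126] S [19 19 23 24 23 23 24 28 30 27 28 28 34 31 34 28 30 25 21 19 20]
```

The left notch centre is at about 37.5 mm. I'll go to about 39 mm, hold, then about 37 mm, and hold again.

>>> carry_out(targets="0 0 0.06 0 0 0 -1;0 0 0.06 0 0 0 -1;0 0 0 0 0 0 -1;0 0 0 0 0 0 -1;0 0 0 0 0 0 -1;0 0 0 0 0 0 -1;0 0 0 0 0 0 -1;0 0 0 0 0 0 -1")

```text
time: 5.27
ee_pos: [0.5761, 0.1418, 0.2432]
tcp_rot: [180.0, -0.0, 25.8]
wrist_force: [-2.0, 2.0, 4.8]
opening: -0.0
grasp_force: 2.6
```

```bash
python3 - <<'E'
from workcell import monitor,camera
import cv2,numpy as np
z=[];f=[];ims=[]
for i in range(8):
    ims.append(camera("scene").astype(float));o=monitor.get_obs();z.append(o["ee_pos"]);f.append(o["wrist_force"])
print(np.mean(z,0),np.mean(f,0))
s=np.mean(ims,0)[:,:,::-1].astype(np.uint8);cv2.imwrite("pics/p2.png",s)
cv2.imwrite("pics/p2c.png",cv2.resize(s[195:260,195:255],None,fx=9,fy=9,interpolation=cv2.INTER_CUBIC))
E
```

```text
[0.57609646 0.14175619 0.24319372] [-2.53701167  2.43111712  5.62766698]
```

View pics/p2c.png

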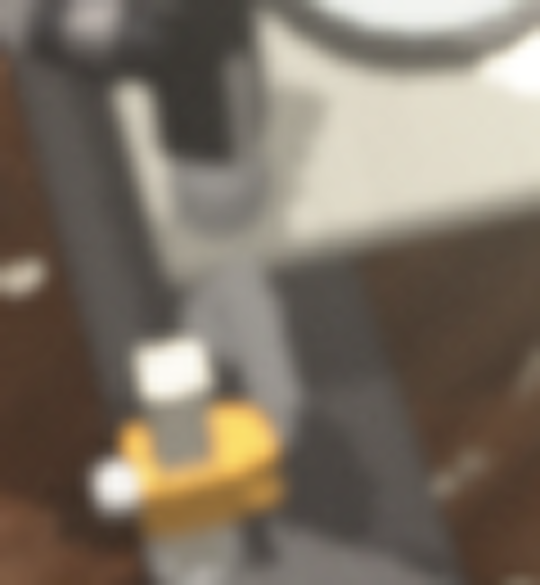

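The pointer tip now sits beside the rider at about (288,430) in the crop, near notch height. Next is the second step down and a hold.

>>> carry_out(targets="0 0 0.03 0 0 0 -1;0 0 0 0 0 0 -1;0 0 0 0 0 0 -1;0 0 0 0 0 0 -1;0 0 0 0 0 0 -1;0 0 0 0 0 0 -1;0 0 0 0 0 0 -1;0 0 0 0 0 0 -1")

```text
time: 6.33
ee_pos: [0.5761, 0.1418, 0.242]
tcp_rot: [180.0, -0.0, 25.8]
wrist_force: [-2.0, 2.6, 5.0]
opening: 0.0003
grasp_force: 2.9
```

```bash
python3 - <<'E'
from workcell import monitor,camera
from h import *
z=[];f=[];ims=[]
for i in range(4):
    ims.append(camera("scene").astype(float));o=monitor.get_obs();z.append(o["ee_pos"]);f.append(o["wrist_force"])
print(np.mean(z,0),np.mean(f,0))
import cv2
s=np.mean(ims,0)[:,:,::-1];cv2.imwrite("pics/p3.png",s)
ref=cv2.imread("pics/scene0.png").astype(float)
p1=cv2.imread("pics/p1.png").astype(int);p2=cv2.imread("pics/p2.png").astype(int);s=s.astype(int)
for n,a in(("p1",p1),("p2",p2),("p3",s)):
    print(n)
    for v in range(236,252):print(v,a[v,221:233,0])
E
```

```text
[0.57606999 0.14177258 0.24204804] [-2.58675607  2.62760785  5.47961308]
p1
236 [ 87 110 131 140 143 141 127 101  77  70  68  69]
237 [ 77 100 124 136 140 136 123  99  76  70  69  69]
238 [ 78  94 113 126 133 130 115  91  77  72  74  73]
239 [ 83  91  97 107 121 124 105  85  76  77  78  79]
240 [ 94  93  88  91 110 118 104  82  74  76  79  82]
241 [105 101  93  91 109 115 101  81  72  73  75  81]
242 [108 106 105 105 114 112  94  78  69  69  73  78]
243 [107 108 107 110 111 101  86  72  69  66  70  73]
244 [107 107 105 103  97  88  75  67  66  66  66  68]
245 [104 101  94  88  79  72  68  67  66  67  65  64]
246 [94 85 77 70 67 66 65 65 65 64 65 64]
247 [79 70 64 61 64 65 65 66 65 66 66 64]
248 [64 61 62 64 67 66 65 64 65 66 65 65]
249 [58 60 65 67 68 67 67 66 64 63 65 65]
250 [57 61 65 67 66 65 64 64 64 65 65 65]
251 [58 59 64 65 67 65 64 64 64 63 64 65]
p2
236 [ 95 123 140 145 145 136 114  86  73  69  71  73]
237 [ 88 115 134 142 145 139 122  96  76  73  74  75]
238 [ 84 106 130 140 143 141 129 104  85  78  78  80]
239 [ 86 103 123 136 141 138 127 105  87  82  81  84]
240 [ 96 103 
[... 775 characters left out ...]
4  83]
240 [ 97 101 111 126 136 137 127 104  86  80  81  84]
241 [104 104 107 115 129 131 115  93  78  74  77  81]
242 [109 108 109 116 127 125 109  83  71  69  71  73]
243 [107 110 110 114 119 119 101  79  70  67  69  69]
244 [109 107 107 103 104 101  91  77  68  68  68  67]
245 [104  99  96  89  83  79  74  70  69  67  66  66]
246 [96 86 77 71 69 67 65 68 68 65 67 66]
247 [82 71 65 64 67 65 66 66 67 63 66 64]
248 [65 62 61 65 65 69 66 64 66 65 66 65]
249 [58 62 66 67 68 67 66 64 64 67 65 67]
250 [56 62 66 67 67 65 64 65 65 64 66 66]
251 [60 60 63 64 68 67 65 65 65 65 65 65][ WARN:0@0.030] global loadsave.cpp:1063 imwrite_ Unsupported depth image for selected encoder is fallbacked to CV_8U.
```

Left hold is done at about 37.5 mm pointer height. I'll lift off and move to the right dome.

>>> carry_out(targets="0 0 -0.1 0 0 0 -1;0 0 -0.2 0 0 0 -1;0 0 -0.3 0 0 0 -1;0 0 -0.3 0 0 0 -1;0 0 -0.3 0 0 0 -1;0 0 -0.2 0 0 0 -1;0 0 0 0 0 0 -1;0 0 0 0 0 0 -1")

```text
time: 7.2
ee_pos: [0.5762, 0.1418, 0.2985]
tcp_rot: [180.0, -0.1, 25.8]
wrist_force: [-0.1, -0.9, -0.1]
opening: -0.0001
grasp_force: 0.0
```

>>> carry_out(targets="-0.1 0.34 0 0 0 0 -1;-0.2 0.68 0 0 0 0 -1;-0.2 0.68 0 0 0 0 -1;-0.2 0.68 0 0 0 0 -1;-0.2 0.68 0 0 0 0 -1;-0.2 0.68 0 0 0 0 -1;-0.1 0.34 0 0 0 0 -1;0 0 0 0 0 0 -1")

```text
time: 7.87
ee_pos: [0.6038, -0.0292, 0.2969]
tcp_rot: [-180.0, 0.1, 25.6]
wrist_force: [0.0, 0.3, 0.3]
opening: 0.0
grasp_force: 0.0
```

```bash
python3 - <<'E'
from workcell import monitor,camera
import cv2,numpy as np
z=[];f=[];ims=[]
for i in range(6):
    ims.append(camera("scene").astype(float));o=monitor.get_obs();z.append(o["ee_pos"]);f.append(o["wrist_force"])
print(z[-1],np.mean(f,0),o["time"])
s=np.mean(ims,0)[:,:,::-1].astype(np.uint8);cv2.imwrite("pics/r0.png",s)
a=cv2.resize(s[120:195,250:310],None,fx=8,fy=8,interpolation=cv2.INTER_CUBIC)
b=cv2.resize(s[190:265,195:235],None,fx=8,fy=8,interpolation=cv2.INTER_CUBIC)
cv2.imwrite("pics/r0c.png",np.hstack([a,b]))
E
```

```text
[ 0.6036764  -0.02505852  0.29779481] [-0.06196104 -0.16266195  0.42741132] 8.1667
```

View pics/r0c.png

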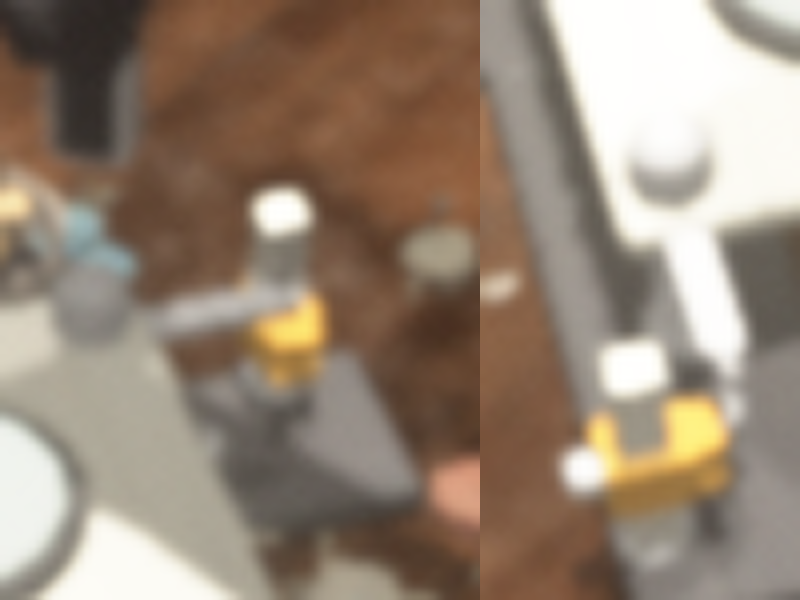

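The left corner is back at rest and the finger hangs above the right dome, at about (95,300) in the crop. The right rider's brass spans rows 295–388 of the crop. I'll read its profiles now.

```bash
python3 - <<'E'
import cv2,numpy as np
from h import *
np.set_printoptions(precision=2,suppress=True,linewidth=200)
t=np.array([-.0423,-.1273]);a=proj("scene",W(*t,.04))
print(a,"near/10mm",proj("scene",W(*(t+.00707*np.array([-1,-1])),.04))-a,"post dir/10mm",proj("scene",W(*(t+.00707*np.array([1,-1])),.04))-a,"up/10mm",proj("scene",W(*t,.05))-a)
im=cv2.imread("pics/r0.png");h=cv2.cvtColor(im,cv2.COLOR_BGR2HSV)
print("rows 152..172")
for u in range(280,293):print(u,"V",im[152:173,u,2],"S",h[152:173,u,1])
E
```

```text
[288.43 163.96] near/10mm [ 4.35 -0.87] post dir/10mm [-1.45 -2.88] up/10mm [ 0.14 -3.49]
rows 152..172
280 V [122 134 153 173 188 190 180 162 142 133 125 122 124 133 139 132 129 124 122 117 111] S [ 92  88  85  72  46  24  17  27  61 109 131 125  93  52  28  21  24  27  27  26  30]
281 V [127 142 160 180 190 190 179 164 162 159 145 135 137 145 148 142 132 119 110 110 108] S [ 66  57  54  48  32  21  20  47  93 130 142 136 106  63  38  25  23  24  28  30  31]
282 V [132 140 153 171 186 188 179 181 199 200 176 153 146 148 148 146 139 127 109 105 103] S [ 46  42  38  30  21  16  26  72 122 148 155 150 129 102  67  44  29  24  23  29  32]
283 V [133 135 142 162 182 188 184 197 226 232 214 178 156 157 163 163 151 132 110 100  95] S [ 38  36  31  24  17  18  35  87 133 151 158 156 147 132 113  84  49  29  25  33  35]
284 V [131 130 132 150 174 183 183 209 239 246 238 208 170 167 182 183 161 136 113  92  88] S [ 35  35  33  24  18  20  45 102 138 145 154 158 153 150 142 116  74  39  27  30  35]
285 V [125 124 126 146 170 179 184 220 245 250 246 217 173 166 177 177 156 133 110  90  89] S [ 
[... 643 characters left out ...]
136 159 199 229 237 239 240 228 188 173 178 165 150 138 131 128 129 133] S [ 98  98  92  88 103 129 147 150 153 153 158 148 128 117 104  71  43  27  26  26  27]
290 V [117 121 125 128 131 150 174 182 185 188 176 156 156 166 160 151 147 147 146 143 145] S [105 105 102 100 113 133 148 153 152 156 149 124  95  78  64  44  29  24  24  23  23]
291 V [119 124 128 124 119 119 126 128 129 133 129 129 139 151 151 151 148 148 149 150 149] S [107  99 100 103 114 122 130 133 138 136 125  93  62  42  34  29  26  22  24  25  24]
292 V [120 125 131 126 119 114 115 114 112 111 114 121 137 146 149 148 149 149 150 150 150] S [104 100  95  99 107 114 122 123 128 124 112  78  47  30  26  24  22  21  22  22  22]
```

The right notch is at about 32 mm. I'll press in stages, first to about 34 mm, then about 32 mm.

>>> carry_out(targets="0 0.02 0.2 0 0 0 -1;0 0 0.2 0 0 0 -1;0 0 0.2 0 0 0 -1;0 0 0.2 0 0 0 -1;0 0 0.15 0 0 0 -1;0 0 0.1 0 0 0 -1;0 0 0.1 0 0 0 -1;0 0 0.1 0 0 0 -1")

```text
time: 8.83
ee_pos: [0.604, -0.027, 0.2479]
tcp_rot: [180.0, 0.0, 25.8]
wrist_force: [-2.8, -1.8, 4.2]
opening: -0.0001
grasp_force: 2.1
```

>>> carry_out(targets="0 0 0.1 0 0 0 -1;0 0 0.08 0 0 0 -1;0 0 0 0 0 0 -1;0 0 0 0 0 0 -1;0 0 0 0 0 0 -1;0 0 0 0 0 0 -1;0 0 0 0 0 0 -1;0 0 0 0 0 0 -1")

```text
time: 9.5
ee_pos: [0.604, -0.0271, 0.2413]
tcp_rot: [180.0, -0.0, 25.7]
wrist_force: [-4.7, -2.7, 6.2]
opening: -0.0
grasp_force: 3.1
```

```bash
python3 - <<'E'
from workcell import monitor,camera
import cv2,numpy as np
z=[];f=[];ims=[]
for i in range(8):
    ims.append(camera("scene").astype(float));o=monitor.get_obs();z.append(o["ee_pos"]);f.append(o["wrist_force"])
print(np.mean(z,0),np.mean(f,0),o["time"])
s=np.mean(ims,0)[:,:,::-1].astype(np.uint8);cv2.imwrite("pics/r1.png",s)
cv2.imwrite("pics/r1c.png",cv2.resize(s[135:185,250:310],None,fx=11,fy=11,interpolation=cv2.INTER_CUBIC))
h=cv2.cvtColor(s,cv2.COLOR_BGR2HSV)
for u in range(281,292):print(u,"S",h[152:173,u,1])
E
```

```text
[ 0.60401427 -0.02709463  0.24129325] [-4.35419296 -2.60426824  6.45477611] 9.9
281 S [ 66  62  69  93 120 137 148 155 160 153 114  54  24  16  17  18  20  22
  28  28  29]
282 S [ 47  43  45  58  81 102 125 143 152 155 130  69  28  18  18  23  21  23
  24  30  31]
283 S [ 39  36  38  38  46  65 100 132 143 153 146 100  48  26  26  33  33  26
  25  29  33]
284 S [ 36  38  37  37  39  48  90 132 142 145 149 130  76  44  51  62  52  31
  26  33  32]
285 S [ 36  39  36  38  38  51  96 140 142 142 148 140  87  59  78  90  66  39
  26  30  32]
286 S [ 38  38  39  39  47  70 109 141 143 142 148 143  95  78  98 104  69  37
  30  33  30]
287 S [ 50  49  49  55  77 108 128 140 140 142 149 151 119 109 117 101  67  39
  30  33  29]
288 S [ 73  73  73  83 111 133 137 139 140 143 154 157 139 131 123  96  54  34
  28  29  29]
289 S [ 97  99  97 103 122 143 151 152 154 155 157 150 129 117 104  71  39  29
  26  26  27]
290 S [109 104 103 105 119 138 149 154 154 156 151 126  94  78  63  46  28  25
  23  25  23]
291 S [107 102 100 104 115 123 134 137 138 139 129  93  62  42  34  26  24  22
  26  24  24]
```

View pics/r1c.png

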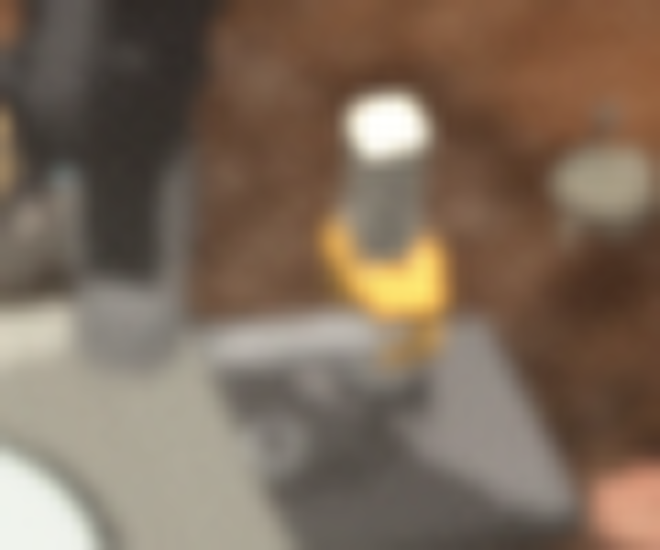

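The needle now crosses in front of the brass at row 165, about 3–4 mm above the notch centre. I'll go on down in two holds.

>>> carry_out(targets="0 0 0.05 0 0 0 -1;0 0 0 0 0 0 -1;0 0 0 0 0 0 -1;0 0 0 0 0 0 -1;0 0 0 0 0 0 -1;0 0 0 0 0 0 -1;0 0 0 0 0 0 -1;0 0 0 0 0 0 -1")

```text
time: 10.57
ee_pos: [0.604, -0.0271, 0.2394]
tcp_rot: [180.0, -0.0, 25.8]
wrist_force: [-3.5, -1.4, 7.7]
opening: 0.0002
grasp_force: 3.4
```

>>> carry_out(targets="0 0 0.025 0 0 0 -1;0 0 0 0 0 0 -1;0 0 0 0 0 0 -1;0 0 0 0 0 0 -1;0 0 0 0 0 0 -1;0 0 0 0 0 0 -1;0 0 0 0 0 0 -1;0 0 0 0 0 0 -1")

```text
time: 11.23
ee_pos: [0.604, -0.0271, 0.2384]
tcp_rot: [179.9, -0.0, 25.7]
wrist_force: [-3.7, -2.8, 7.7]
opening: 0.0002
grasp_force: 3.6
```

```bash
python3 - <<'E'
from workcell import monitor,camera
import cv2,numpy as np
z=[];f=[];ims=[]
for i in range(6):
    ims.append(camera("scene").astype(float));o=monitor.get_obs();z.append(o["ee_pos"]);f.append(o["wrist_force"])
print(np.mean(z,0),np.mean(f,0),o["time"])
s=np.mean(ims,0)[:,:,::-1].astype(np.uint8);cv2.imwrite("pics/r2.png",s)
cv2.imwrite("pics/r2c.png",cv2.resize(s[135:185,250:310],None,fx=11,fy=11,interpolation=cv2.INTER_CUBIC))
h=cv2.cvtColor(s,cv2.COLOR_BGR2HSV)
for u in range(283,290):print(u,"S",h[160:173,u,1])
E
```

```text
[ 0.60404444 -0.02711817  0.23847238] [-4.11903954 -2.65848174  7.03967066] 11.5333
283 S [144 153 160 147 101  54  30  21  23  23  24  30  36]
284 S [141 145 154 156 126  78  47  37  34  28  26  30  34]
285 S [143 143 151 158 136  94  65  51  45  30  26  30  32]
286 S [145 142 151 160 138 103  80  67  51  36  30  31  30]
287 S [141 142 151 162 145 125 104  85  58  37  32  36  31]
288 S [142 144 151 159 147 136 120  90  52  30  29  30  29]
289 S [154 154 159 150 128 118 102  71  39  29  27  26  25]
```

View pics/r2c.png

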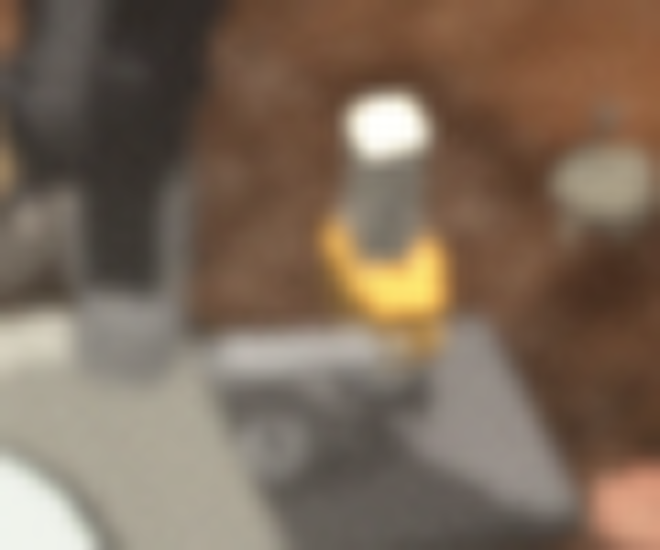

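Right holds are done at 36.5, 33.6 and 32.2 mm, with the needle at row 166–167, at notch height. I'll lift off and hand in.

>>> carry_out(targets="0 0 -0.1 0 0 0 -1;0 0 -0.2 0 0 0 -1;0 0 -0.3 0 0 0 -1;0 0 -0.4 0 0 0 -1;0 0 -0.5 0 0 0 -1;0 0 -0.5 0 0 0 -1;0 0 -0.3 0 0 0 -1;0 0 0 0 0 0 -1")

```text
time: 12.2
ee_pos: [0.6046, -0.0267, 0.3332]
tcp_rot: [179.9, -0.2, 25.8]
wrist_force: [0.3, 0.1, -0.8]
opening: -0.0001
grasp_force: 0.0
```

>>> carry_out(targets="0 0 0 0 0 0 -1;0 0 0 0 0 0 -1;0 0 0 0 0 0 -1;0 0 0 0 0 0 -1;0 0 0 0 0 0 -1;0 0 0 0 0 0 -1;0 0 0 0 0 0 -1;0 0 0 0 0 0 -1")

```text
time: 12.87
ee_pos: [0.6041, -0.0268, 0.3296]
tcp_rot: [-180.0, 0.0, 25.8]
wrist_force: [-0.9, 0.2, 0.2]
opening: 0.0
grasp_force: 0.0
```

```bash
python3 -c "
from workcell import bot
print(bot.job_done())"
```

```text
the job is handed in; nothing more can be done
None
```

I pressed the left corner and then the right to their estimated notch heights (about 37.5 mm and 32 mm), held each for over half a second and lifted clear, then handed the job in at about 13 s; no verdict came back, and I saw the left corner spring back but took no picture after releasing the right.

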